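# Stack two dental cases on their stands

## Task

Make up the two cases. On the square wooden stand build a stack: the plaster mounting plate at the bottom, the brass denture flask on it with its long side along the plate's long side, and the small round box on top; on the round metal stand put the large round box and the plaster jaw cast on top of it. Set each thing upright and centred on what is below it, and leave both stacks standing free.

Things in the scene. Friction and masses are not known exactly. Their poses are not given: they have to be found in the camera images.
- plate_mid (a point): Loose cream plaster mounting plate: a flat slab with rounded corners, 61 mm along its own x, 74 mm along its own y, 14 mm thick, with a 2 mm high button in the middle of its top (so 16 mm in all; things set on the plate rest 14 mm above its underside). The point is the slab's centre, 7 mm above its underside; z up.
- flask_mid (a point): Loose yellow brass-coloured denture flask: a closed two-part block, 51 mm along its own x (flat sides), 70 mm along its own y over the catches at its ends (56 mm without them), 36 mm high, flat on top; about 0.4 kg. The point is its centre, 18 mm above its underside; z up.
- small_box_mid (a point): Loose beige round plastic box, the smaller of two, its lid fixed shut: lid 56 mm in diameter and 10 mm deep at the top, body below it 52 mm in diameter, 35 mm high, flat on top. The point is its centre, 17.5 mm above its underside; z up.
- large_box_mid (a point): Loose beige round plastic box, the larger of two, its lid fixed shut: lid 68 mm in diameter and 12 mm deep at the top, body below it 64 mm in diameter, 41 mm high, flat on top. The point is its centre, 20.5 mm above its underside; z up.
- cast_mid (a point): Loose off-white plaster cast of a jaw, the only one in front of the robot (those at the far left end of the desk and in the articulator do not count): a horseshoe of teeth on a flat base block; base 50 mm along its own x, 60 mm along its own y, solid sides 22 mm high, teeth up to 36 mm. Grip it by the sides of the base. The point is its centre, 18 mm above its underside; z up.
- square_stand_top (a point): Fixed square stand: a low plywood board 104 x 104 mm on small rubber feet, in front of the robot either on the grey-brown desk at the left or on the white one at the right (the round stand is on the other; the things lie on both). Its flat top is 12 mm above the desk. The point is the centre of its top; x and y run along its edges, z up.
- round_stand_top (a point): Fixed round stand: a low grey steel disc 102 mm in diameter, on the other desk than the square one. Between the two lie, about 0.52 m ahead of the robot and beyond, a motor unit and a desk lamp about 0.4 m high whose head leans forward: draw the arm in before swinging across. Its flat top is 12 mm above the desk. The point is the centre of its top; z up.
Things that resemble listed ones, but are neither listed nor needed, are in the scene too. Leave any orange look-alike of the part that bears large_box_mid alone. What is shaped like the part that bears small_box_mid but orange is not meant.

How it is judged (in metres and radians):
At the end, for the whole second after the job is handed in: Each thing rests upright (0.1 rad) on the one below, height within 5 mm, at rest, released. Centred within 15 mm: plate on square stand, large box on round stand; within 12 mm: flask on plate (long axes within 15 degrees), small box on flask, cast on large box (horizontal distance between plate_mid and square_stand_top below 0.015 m and z of plate_mid in the frame of square_stand_top between 0.002 and 0.012 m and horizontal distance between flask_mid and plate_mid below 0.012 m and z of flask_mid in the frame of plate_mid between 0.02 and 0.03 m and angle between the y axis of flask_mid and the y axis of plate_mid, either way round below 0.26 rad and horizontal distance between small_box_mid and flask_mid below 0.012 m and z of small_box_mid in the frame of flask_mid between 0.0305 and 0.0405 m and horizontal distance between large_box_mid and round_stand_top below 0.015 m and z of large_box_mid in the frame of round_stand_top between 0.0155 and 0.0255 m and horizontal distance between cast_mid and large_box_mid below 0.012 m and z of cast_mid in the frame of large_box_mid between 0.0335 and 0.0435 m and angle between each of plate_mid, flask_mid, small_box_mid, large_box_mid, cast_mid's own z axis and vertical below 0.1 rad and linear speed of each of plate, flask, small_box, large_box, cast below 0.02 m/s and angular speed of each of plate, flask, small_box, large_box, cast below 0.3 rad/s); the robot touches nothing.
It also fails if it takes over 136 s, if anything falls off the work surface, if the arm or the gripper's body presses on something with over 40 N, if the wrist force passes 120 N, or if a joint passes its speed limit or range.

## Robot

A 7-joint arm with a two-finger parallel gripper is mounted at the origin on a cart in front of the work surface, level with it; the furniture and walls round the work are solid. World frame = base frame: x ahead of the robot, y to its left, z up, the work surface at z = 0. Lengths are in m, angles in degrees, forces in N, time in s.
With the tool pointing down it reaches from about 0.425 to 0.875 m from the base axis. Payload 4.7 kg.
Tool frame: the origin (TCP) lies between the finger pads; the fingertips stand 22 mm ahead of it and the grasp point (between the pads) lies 3 mm ahead of it (env.tip_reach is the distance from the TCP to the fingertips, in m); z points along the fingers, y is the line along which they close (so a half turn about z gives the same grasp; the last joint's range is limited). The gripper opens to 87 mm and grips with 3 to 60 N. Pads are 19 mm wide; open, the fingers measure 117 mm over their backs; the gripper's body (75 mm by 190 mm) begins 51 mm behind the grasp point.
Start: joints at [66.526, 18.392, -4.016, 83.108, 1.295, 78.541, -3.26], TCP at [0.267, -0.593, 0.245] pointing down, gripper open.
Joint ranges: [-163.93, 163.93], [-17.29, 119.83], [-79.2, 71.16], [3.27, 140.29], [-89.18, 269.18], [5.43, 117.66], [-154.24, 154.24]. Speed limits (degrees/s): [147.25, 147.25, 180, 180, 180, 180, 180].

## Interface

Orientations are given as [roll, pitch, yaw] about the fixed x, y, z axes, in that order (R = Rz(yaw) Ry(pitch) Rx(roll)).
In Python, from cell import env gives the robot as it stands.
- The arm moves only by the shell command python3 -m creep 'ROWS' [FORCE]. ROWS is JSON, one flat list of numbers, 7 for each row, row after row: the finger opening in mm, from 0 to 87, then the shift along the tool's x, y, z in units of 30 mm (1.0 is 30 mm), then the turn, a rotation vector about the tool's x, y, z in units of 6 degrees (1.0 is 6 degrees). A call has 1 to 12 rows; each row is the pose to reach, as a shift and turn from the pose commanded when the call began, along the tool's axes at that moment; what a row does not reach only later rows make up. A row lasts 1/10 s, in which the tool goes at most 50 mm and 8.59 degrees, less where a joint would pass 70% of its speed; a pose out of reach is approached as far as the arm can. A call with a gripper value outside its range is refused whole. The fingers move at their own pace and stop on an object; FORCE is the grip in N (left out, the last holds). Time passes only in rows, so rows that repeat a pose let the fingers close. It gives the time, the measured TCP pose, the force, the opening and the grip force at its end, in the units of the state.
- env.get_obs(): the state, without advancing time (a new reading comes with each control period).
- env.read_camera(name): name is "scene" or "top"; returns a dict with "color" (420x560x3 uint8, red, green, blue), "depth" (420x560 float32, m along the optical axis (not along the pixel's ray), 0 where there is no reading), "fovy" (degrees; the focal length in pixels is half the picture's height over the tangent of half this angle, whatever the lens; pixels are square), "cx", "cy" (the principal point, pixels), "D" ([k1, k2, p1, p2, k3] as OpenCV has them; the pictures are not rectified), "R" (3x3) and "t" (3): a world point X has camera coordinates R X + t. Camera axes: x right, y down, z forward; pixel columns grow to the right and rows downward; lengths in m; the calibration is good to about 2 mm. A picture is of the moment at which its call begins.
- env.sign_off(): hands the job in; it is judged then, once.
The state is a dict: "time_s": time; "qpos": joint angles; "joint_velocities": joint speeds; "effort": joint torques, N m; "tool_pos": TCP position; "tool_rot": TCP orientation; "force": force on the tool from outside, world axes, zero at the start; "wrist_torque": the same for the moment, N m; "grip_width": finger opening in m; "grasp_force": force on a finger pad.
Only numpy, scipy, OpenCV 4.12 (cv2) and the standard library are available. Lean on these libraries where they do the work, as an engineer would, in place of code of your own. Each camera call takes 0.05 s, during which the arm holds its last target. There are 200 camera calls.

## Working session

There is one attempt and no reset: what is moved stays moved. The work goes in short steps, Python scripts to look and compute and a shell command to move; the robot and the scene stay as the last step left them, time stands still between calls to the robot, and variables do not carry over. Pictures are saved under pics/ and viewed, at most 14 in all, crops included, and the job is handed in when it is done.

```bash
ls; mkdir -p pics; python3 - <<'E'
from cell import env
import cv2,numpy as np,pickle
for n in("scene","top"):
    c=env.read_camera(n); pickle.dump(c,open(f"pics/{n}0.pkl","wb"))
    cv2.imwrite(f"pics/{n}0.png",cv2.resize(c["color"][:,:,::-1],(800,600)))
    print(n,c["fovy"],c["cx"],c["cy"],c["D"],-np.array(c["R"]).T@c["t"],np.round(c["R"],2).tolist())
o=env.get_obs();print(o["tool_pos"],o["tool_rot"],o["time_s"],env.tip_reach)
E
```

```text
pics
scene 43.15326419290873 285.83417202946225 208.73081073669888 [-0.06751967  0.          0.          0.          0.        ] [-0.29252761  1.14175565  0.696641  ] [[-0.81, -0.58, -0.01], [-0.23, 0.35, -0.91], [0.53, -0.74, -0.42]]
top 52.21143655139518 275.107122169969 211.55929096918584 [-0.03230648  0.          0.          0.          0.        ] [0.29389822 0.01169955 1.19433501] [[0.0, -1.0, -0.0], [-0.98, -0.0, -0.2], [0.2, 0.0, -0.98]]
[ 0.2670515  -0.59209345  0.24354891] [-1.79899350e+02  5.26166908e-03  2.42826168e+01] 0.1 0.022
```

View pics/top0.png

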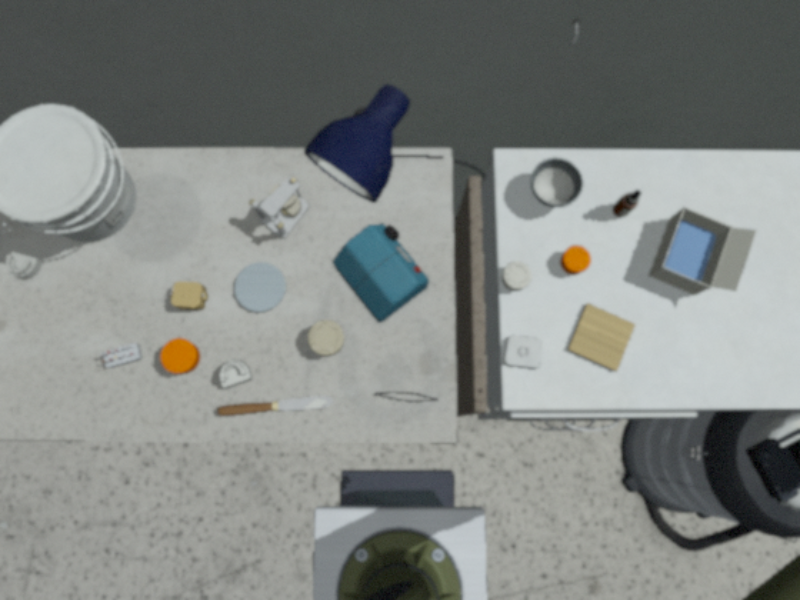

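View pics/scene0.png

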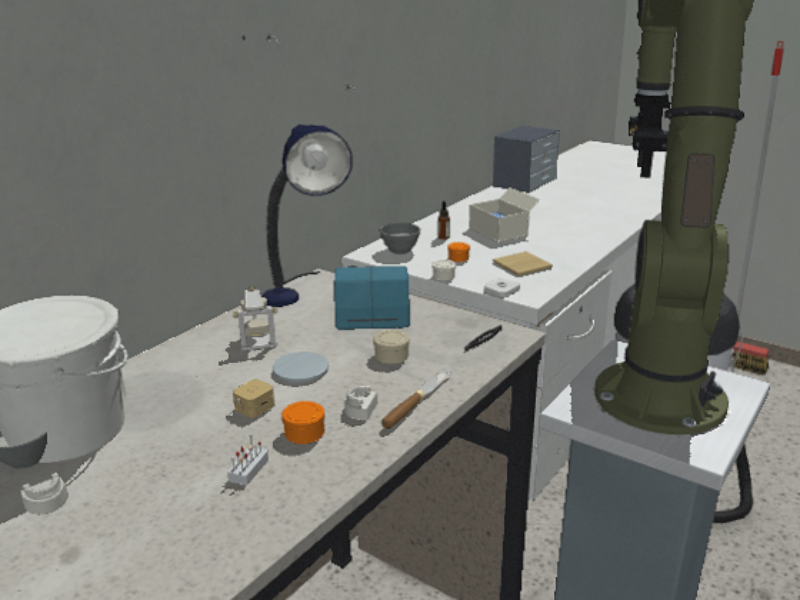

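The top view (800x600) shows the round stand at (260,287), large box (325,338), cast (234,373), flask (188,295), plate (523,352), square stand (602,337) and small box (516,276). The orange look-alikes are at (180,356) and (575,260).

```bash
cat > h.py <<'E'
import numpy as np,cv2
from scipy.spatial.transform import Rotation as Ro
def cloud(c):
    d=c["depth"];h,w=d.shape;f=h/2/np.tan(np.radians(c["fovy"])/2)
    K=np.array([[f,0,c["cx"]],[0,f,c["cy"]],[0,0,1]])
    u,v=np.meshgrid(np.arange(w,dtype=float),np.arange(h,dtype=float))
    p=cv2.undistortPoints(np.stack([u,v],-1).reshape(-1,1,2),K,np.array(c["D"])).reshape(h,w,2)
    P=np.dstack([p*d[...,None],d])
    W=(P-np.array(c["t"]))@np.array(c["R"]); W[d<=0]=np.nan
    return W
def fit(W,xy,r,z0,z1):
    m=(np.hypot(W[...,0]-xy[0],W[...,1]-xy[1])<r)&(W[...,2]>z0)&(W[...,2]<z1)
    q=W[m]; 
    if len(q)<5: return None
    (cx,cy),s,a=cv2.minAreaRect((q[:,:2]*1000).astype(np.float32))
    cc,cr=cv2.minEnclosingCircle((q[:,:2]*1000).astype(np.float32))
    return dict(n=len(q),mean=np.round(q.mean(0)*1000,1).tolist(),med_z=round(float(np.median(q[:,2]))*1000,1),rect=np.round([cx,cy,*s,a],1).tolist(),circ=np.round([*cc,cr],1).tolist())
E
python3 - <<'E'
import pickle,numpy as np,cv2
from h import *
c=pickle.load(open("pics/top0.pkl","rb"));W=cloud(c)
s=pickle.load(open("pics/scene0.pkl","rb"));S=cloud(s)
px=dict(round=(260,287,.07,.006,.02),large=(325,338,.06,.033,.06),cast=(234,373,.05,.012,.05),flask=(188,295,.055,.025,.05),plate=(523,352,.06,.008,.03),square=(602,337,.085,.007,.03),small=(516,276,.05,.028,.05))
for k,(u,v,r,a,b) in px.items():
    p=W[int(v*.7),int(u*.7)]; print(k,np.round(p,3)); print('  T',fit(W,p,r,a,b)); print('  S',fit(S,p,r,a,b))
for u,v in((300,250),(100,400),(560,380),(700,350)):print(W[int(v*.7),int(u*.7)])
im=c["color"][:,:,::-1]
A=cv2.resize(im[185:285,100:240],(800,571),interpolation=cv2.INTER_CUBIC)
B=cv2.resize(im[175:275,340:460],(720,600),interpolation=cv2.INTER_CUBIC)
cv2.imwrite("pics/a.png",A);cv2.imwrite("pics/b.png",B)
E
```

```text
round [0.574 0.277 0.012]
  T {'n': 974, 'mean': [572.4, 276.8, 12.0], 'med_z': 12.0, 'rect': [572.8, 277.3, 102.5, 100.8, 55.8], 'circ': [569.5, 270.7, 59.3]}
  S {'n': 647, 'mean': [569.0, 282.9, 12.8], 'med_z': 12.9, 'rect': [572.5, 279.3, 97.3, 101.4, 58.8], 'circ': [573.9, 280.3, 52.9]}
large [0.466 0.143 0.044]
  T {'n': 488, 'mean': [466.9, 140.3, 40.1], 'med_z': 40.1, 'rect': [467.2, 140.6, 66.4, 65.4, 45.1], 'circ': [467.9, 140.6, 34.4]}
  S {'n': 290, 'mean': [463.9, 148.6, 40.7], 'med_z': 41.3, 'rect': [467.1, 144.8, 64.3, 68.3, 36.6], 'circ': [466.4, 143.0, 36.2]}
cast [0.4   0.319 0.022]
  T {'n': 320, 'mean': [399.5, 316.5, 25.9], 'med_z': 24.0, 'rect': [402.8, 319.3, 47.2, 56.4, 20.0], 'circ': [396.5, 316.8, 30.9]}
  S {'n': 356, 'mean': [397.0, 324.9, 25.5], 'med_z': 23.9, 'rect': [400.8, 323.7, 45.3, 61.3, 18.5], 'circ': [393.0, 319.9, 31.9]}
flask [0.55  0.411 0.04 ]
  T {'n': 387, 'mean': [551.3, 413.5, 35.6], 'med_z': 36.0, 'rect': [552.1, 414.5, 68.9, 49.7, 87.9], 'circ': [550.3, 414.6, 34.5]}
  S {'n': 383, 'mean': [546.4, 419.9, 34.9], 'med_z': 36.3, 'rect': [5
[... 413 characters left out ...]
: [472.6, -395.3, 11.9], 'med_z': 11.9, 'rect': [484.4, -383.6, 137.3, 144.8, 64.7], 'circ': [480.4, -393.1, 79.0]}
  S {'n': 406, 'mean': [469.8, -388.3, 13.7], 'med_z': 14.1, 'rect': [472.6, -399.0, 146.0, 127.8, 84.2], 'circ': [467.9, -398.0, 76.9]}
small [ 0.588 -0.227  0.038]
  T {'n': 295, 'mean': [591.0, -229.5, 35.1], 'med_z': 35.1, 'rect': [591.2, -229.7, 51.3, 53.0, 44.7], 'circ': [591.6, -230.5, 28.6]}
  S {'n': 117, 'mean': [588.4, -222.0, 36.0], 'med_z': 36.7, 'rect': [589.9, -224.5, 53.0, 55.2, 33.1], 'circ': [588.4, -227.1, 30.8]}
[ 0.65132146  0.20139633 -0.00097086]
[0.3478656  0.58102801 0.00123349]
[ 0.38861894 -0.31266362  0.00181962]
[ 0.45010626 -0.59198568  0.00075106]
```

View pics/a.png

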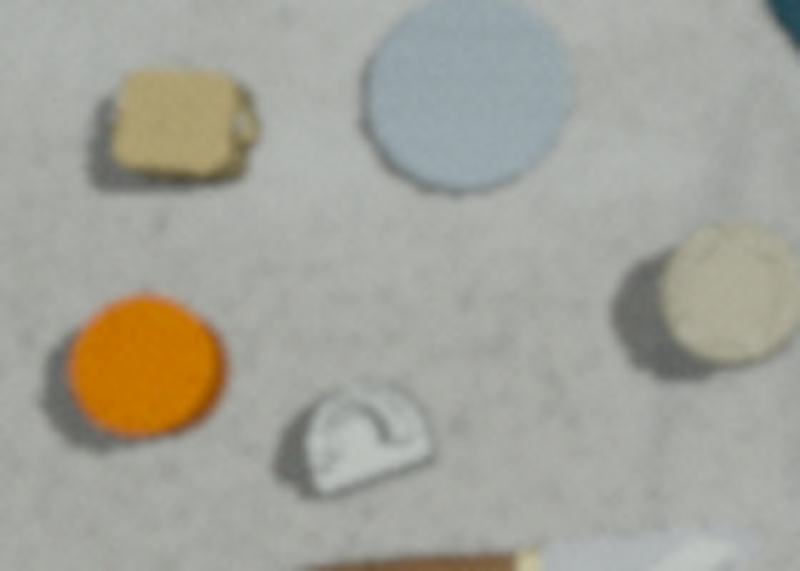

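View pics/b.png

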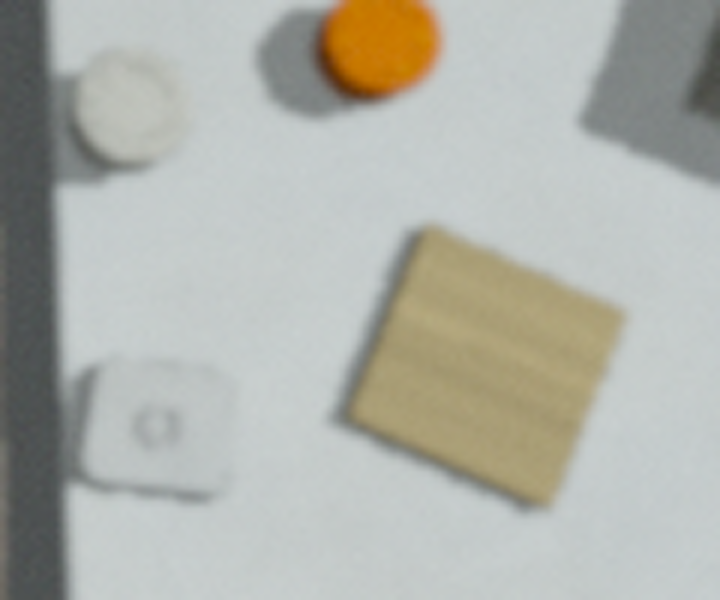

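The crops show the cast's flat back towards the robot (from (320,495) to (435,455) in crop A). The flask's sides are nearly axis-aligned, and the plate's button is at (157,427) in crop B. I'll refine centres and yaws by fitting the known shapes.

```bash
cat >> h.py <<'E'
def comp(W,xy,z0,z1,r=.09):
    m=((W[...,2]>z0)&(W[...,2]<z1)&(np.hypot(W[...,0]-xy[0],W[...,1]-xy[1])<r)).astype(np.uint8)
    n,l,st,ce=cv2.connectedComponentsWithStats(m,connectivity=4)
    i=1+np.argmax(st[1:,4]); return W[l==i]
def rectfit(q,a,b):
    # place an a(x) by b(y) rectangle: count points outside, area-centre balance
    best=None;c0=q[:,:2].mean(0)
    from scipy.optimize import minimize
    for th in range(-90,90,3):
        def cost(p):
            d=(q[:,:2]-p[:2])*1000;c,s=np.cos(p[2]),np.sin(p[2])
            x=d[:,0]*c+d[:,1]*s;y=-d[:,0]*s+d[:,1]*c
            return (np.maximum(abs(x)-a/2,0)**2+np.maximum(abs(y)-b/2,0)**2).sum()+.002*(x**2+y**2).sum()
        r=minimize(cost,[*c0,np.radians(th)],method="Nelder-Mead",options=dict(xatol=1e-4,fatol=1e-3))
        if best is None or r.fun<best.fun:best=r
    return np.round([best.x[0]*1000,best.x[1]*1000,np.degrees(best.x[2]),best.fun],1)
def pca(q):
    w,v=np.linalg.eigh(np.cov(q[:,:2].T)); return np.round(np.sqrt(12*w)*1000,1),round(float(np.degrees(np.arctan2(v[1,1],v[0,1]))),1)
E
python3 - <<'E'
import pickle
from h import *
W=cloud(pickle.load(open("pics/top0.pkl","rb")))
for k,xy,z0,z1,a,b in(("plate",(.4427,-.24),.008,.03,61,74),("square",(.472,-.397),.007,.02,104,104),("flask",(.5515,.4140),.028,.05,51,56),("flask_low",(.5515,.4140),.006,.05,51,70),("cast",(.4,.319),.01,.05,50,60)):
    q=comp(W,xy,z0,z1);print(k,len(q),np.round(q.mean(0)*1000,1),"sides,long dir",pca(q),rectfit(q,a,b))
for x0,x1,y0,y1 in((.4,.52,-.2,.3),(.52,.62,-.2,.3),(.62,.75,-.2,.3),(.75,.95,-.2,.4)):
    m=(W[...,0]>x0)&(W[...,0]<x1)&(W[...,1]>y0)&(W[...,1]<y1)&(W[...,2]>.06)
    print(x0,m.sum(),W[m].max(0) if m.any() else'',W[m].min(0) if m.any() else '')
E
```

```text
plate 506 [ 442.8 -239.7   14. ] sides,long dir (array([58.4, 66.4]), 81.9) [ 442.8 -239.7   -5.7  657.7]
square 1354 [ 472.5 -395.3   11.9] sides,long dir (array([104.5, 105.1]), 72.1) [ 473.1 -395.7 -114.8 4960.2]
flask 370 [551.8 414.3  36. ] sides,long dir (array([49.4, 58.4]), 88.5) [552.1 414.3   6.5 536.9]
flask_low 444 [549.9 411.7  33.1] sides,long dir (array([51. , 62.6]), 86.8) [ 5.509e+02  4.139e+02 -4.000e-01  4.896e+02]
cast 325 [399.6 316.2  25.7] sides,long dir (array([42.7, 53.4]), 112.2) [400.3 316.3   7.6 252.9]
0.4 100 [0.51986301 0.05275074 0.09924997] [0.50138049 0.0097505  0.06026364]
0.52 1811 [0.61998054 0.1251349  0.11248308] [ 0.52068708 -0.05277454  0.0600495 ]
0.62 3798 [0.74993006 0.28918279 0.40305661] [ 0.62011411 -0.01759132  0.06004897]
0.75 23041 [0.88554555 0.39995284 0.45636689] [ 0.75009089 -0.19993117  0.06003789]
```

```bash
cat > plan.py <<'E'
import sys
from cell import env
from h import *
x,y,tz,yaw=map(float,sys.argv[1:5])  # target TCP x,y (mm), fingertip z (mm), yaw deg
o=env.get_obs();R0=Ro.from_euler("xyz",o["tool_rot"],degrees=True);p=np.array(o["tool_pos"])
Rt=Ro.from_euler("xyz",[180,0,yaw],degrees=True);t=np.array([x,y,tz+22])/1000
print("rows",np.round(R0.inv().apply(t-p)/.03,3),np.round(np.degrees((R0.inv()*Rt).as_rotvec())/6,2),"now",np.round(p*1000,1),np.round(o["tool_rot"],1),o["time_s"])
E
python3 plan.py 443 -240 130 84
python3 - <<'E'
import pickle
from h import *
W=cloud(pickle.load(open("pics/top0.pkl","rb")))
m=(W[...,0]>.3)&(W[...,0]<.37)&(W[...,1]>.2)&(W[...,1]<.38)&(W[...,2]>.006)
q=W[m]
for a in np.arange(.2,.38,.02):
    s=q[(q[:,1]>a)&(q[:,1]<a+.02)]
    if len(s):print(round(a,2),s.min(0).round(3),s.max(0).round(3))
E
```

```text
rows [10.173 -8.281  3.065] [-0.02 -0.01 -9.95] now [ 267.1 -592.1  243.5] [-179.9    0.    24.3] 0.1
0.2 [0.33  0.201 0.006] [0.355 0.22  0.012]
0.22 [0.33  0.22  0.006] [0.349 0.24  0.021]
0.24 [0.33  0.24  0.011] [0.346 0.26  0.019]
0.26 [0.327 0.26  0.011] [0.344 0.28  0.024]
0.28 [0.324 0.281 0.009] [0.343 0.299 0.026]
0.3 [0.306 0.3   0.006] [0.341 0.32  0.026]
0.32 [0.308 0.32  0.006] [0.34  0.34  0.025]
0.34 [0.321 0.34  0.007] [0.341 0.35  0.021]
```

```bash
python3 -m creep '[87,10.173,-8.281,3.065,-0.02,-0.01,-9.95,87,10.173,-8.281,3.065,-0.02,-0.01,-9.95,87,10.173,-8.281,3.065,-0.02,-0.01,-9.95,87,10.173,-8.281,3.065,-0.02,-0.01,-9.95,87,10.173,-8.281,3.065,-0.02,-0.01,-9.95,87,10.173,-8.281,3.065,-0.02,-0.01,-9.95,87,10.173,-8.281,3.065,-0.02,-0.01,-9.95,87,10.173,-8.281,3.065,-0.02,-0.01,-9.95,87,10.173,-8.281,3.065,-0.02,-0.01,-9.95,87,10.173,-8.281,3.065,-0.02,-0.01,-9.95,87,10.173,-8.281,3.065,-0.02,-0.01,-9.95,87,10.173,-8.281,3.065,-0.02,-0.01,-9.95]' 15; python3 plan.py 443 -240 3 84
```

```text
time_s: 1.3
tool_pos: [0.4426, -0.2425, 0.1528]
tool_rot: [179.9, 0.1, 83.8]
force: [0.5, -0.7, 0.3]
grip_width: 0.087
grasp_force: 0.0
rows [ 9.400e-02 -1.000e-03  4.258e+00] [ 0.01  0.02 -0.03] now [ 442.6 -242.5  152.8] [1.799e+02 1.000e-01 8.380e+01] 1.3
```

```bash
python3 -m creep '[87,0.09,0,1.3,0,0,0,87,0.09,0,2.4,0,0,0,87,0.09,0,3.3,0,0,0,87,0.09,0,3.9,0,0,0,87,0.09,0,4.25,0,0,0,87,0.09,0,4.25,0,0,0,0,0.09,0,4.25,0,0,0,0,0.09,0,4.25,0,0,0,0,0.09,0,4.25,0,0,0,0,0.09,0,4.25,0,0,0,0,0.09,0,4.25,0,0,0,0,0.09,0,4.25,0,0,0]' 20; python3 -m creep '[0,0,0,0,0,0,0,0,0,0,0,0,0,0]'; python3 plan.py 473 -395.5 60 84
```

```text
time_s: 2.5
tool_pos: [0.4439, -0.2383, 0.0254]
tool_rot: [179.9, 0.1, 84.0]
force: [0.2, -0.0, 2.3]
grip_width: 0.0591
grasp_force: 19.9
time_s: 2.7
tool_pos: [0.4439, -0.2383, 0.0253]
tool_rot: [179.9, 0.1, 84.0]
force: [-0.6, 0.1, 3.1]
grip_width: 0.0591
grasp_force: 20.0
rows [-5.113  1.518 -1.875] [ 0.01  0.02 -0.  ] now [ 443.9 -238.3   25.3] [1.799e+02 1.000e-01 8.400e+01] 2.7
```

```bash
python3 -m creep '[0,0,0,-0.5,0,0,0,0,0,0,-1.2,0,0,0,0,-0.8,0.3,-1.8,0,0,0,0,-2,0.65,-1.8,0,0,0,0,-3.3,1,-1.8,0,0,0,0,-4.4,1.35,-1.8,0,0,0,0,-5.06,1.52,-1.8,0,0,0,0,-5.06,1.52,-1.4,0,0,0,0,-5.06,1.52,-1.0,0,0,0,0,-5.06,1.52,-0.7,0,0,0,0,-5.06,1.52,-0.55,0,0,0,0,-5.06,1.52,-0.5,0,0,0]'; python3 plan.py 473 -394 15.3 84
```

```text
time_s: 3.9
tool_pos: [0.4729, -0.3924, 0.0394]
tool_rot: [-180.0, 0.0, 84.1]
force: [0.8, 1.1, -0.8]
grip_width: 0.059
grasp_force: 19.8
rows [-0.054  0.01   0.071] [-0.    0.01  0.01] now [ 472.9 -392.4   39.4] [-180.     0.    84.1] 3.9
```

```bash
python3 -m creep '[0,-0.05,0.01,0.05,0,0,0,0,-0.05,0.01,0.07,0,0,0,0,-0.05,0.01,0.07,0,0,0]'; python3 -m creep '[87,0,0,0,0,0,0,87,0,0,0,0,0,0,87,0,0,0,0,0,0,87,0,0,-0.5,0,0,0,87,0,0,-1.5,0,0,0,87,0,0,-3,0,0,0,87,0,0,-4.5,0,0,0,87,0,0,-6,0,0,0]'; python3 plan.py 467 141 200 120
```

```text
time_s: 4.2
tool_pos: [0.4735, -0.3956, 0.0388]
tool_rot: [179.9, 0.1, 84.0]
force: [0.7, -0.1, -0.5]
grip_width: 0.0588
grasp_force: 19.8
time_s: 5.0
tool_pos: [0.4731, -0.3948, 0.2215]
tool_rot: [179.9, 0.2, 84.0]
force: [0.3, -0.9, 0.2]
grip_width: 0.0869
grasp_force: 0.0
rows [17.74  -2.07  -0.068] [ 0.01  0.03 -6.  ] now [ 473.1 -394.8  221.5] [179.9   0.2  84. ] 5.0
```

```bash
python3 -m creep '[87,17.74,-2.07,0,0,0,-6,87,17.74,-2.07,0,0,0,-6,87,17.74,-2.07,0,0,0,-6,87,17.74,-2.07,0,0,0,-6,87,17.74,-2.07,0,0,0,-6,87,17.74,-2.07,0,0,0,-6,87,17.74,-2.07,0,0,0,-6,87,17.74,-2.07,0,0,0,-6,87,17.74,-2.07,0,0,0,-6,87,17.74,-2.07,0,0,0,-6,87,17.74,-2.07,0,0,0,-6,87,17.74,-2.07,0,0,0,-6]'; python3 plan.py 467 141 14 120
python3 - <<'E'
from cell import env
from h import *
c=env.read_camera("top");W=cloud(c)
q=comp(W,(.473,-.3955),.02,.04);print(len(q),q.mean(0).round(4),pca(q),rectfit(q,61,74))
E
```

```text
time_s: 6.2
tool_pos: [0.4661, 0.1475, 0.2189]
tool_rot: [179.8, 0.1, 120.6]
force: [-0.2, -0.3, -0.3]
grip_width: 0.087
grasp_force: 0.0
rows [-0.191 -0.102  6.097] [0.03 0.01 0.09] now [466.1 147.5 218.9] [1.798e+02 1.000e-01 1.206e+02] 6.2
526 [ 0.4723 -0.396   0.0253] (array([58.6, 69.5]), 86.8) [ 472.5 -396.1   -6.5  723.4]
```

```bash
python3 -m creep '[87,0,0,1.2,0,0,0,87,0,0,2.7,0,0,0,87,0,0,4,0,0,0,87,0,0,4.6,0,0,0,87,0,0,4.6,0,0,0,87,0,0,4.6,0,0,0]'; python3 plan.py 467 141 14 120
```

```text
time_s: 6.85
tool_pos: [0.468, 0.1395, 0.08]
tool_rot: [180.0, 0.2, 119.9]
force: [0.9, 0.9, -0.2]
grip_width: 0.0864
grasp_force: 0.0
rows [ 0.064 -0.004  1.468] [ 0.    0.03 -0.02] now [468.  139.5  80. ] [180.    0.2 119.9] 6.85
```

```bash
python3 -m creep '[87,0.05,0,0.5,0,0,0,87,0.05,0,1,0,0,0,87,0.05,0,1.4,0,0,0,87,0.05,0,1.46,0,0,0,0,0.05,0,1.46,0,0,0,0,0.05,0,1.46,0,0,0,0,0.05,0,1.46,0,0,0,0,0.05,0,1.46,0,0,0,0,0.05,0,1.46,0,0,0,0,0.05,0,1.46,0,0,0]' 15;  python3 plan.py 572.5 277 56 120
```

```text
time_s: 7.85
tool_pos: [0.4669, 0.1418, 0.0359]
tool_rot: [180.0, 0.2, 120.0]
force: [-1.2, 0.1, 3.0]
grip_width: 0.0659
grasp_force: 15.0
rows [ 2.143  5.301 -1.407] [ 0.01  0.03 -0.  ] now [466.9 141.8  35.9] [180.    0.2 120. ] 7.85
```

```bash
python3 -m creep '[0,0,0,-0.5,0,0,0,0,0,0,-1.2,0,0,0,0,0.3,0.7,-1.6,0,0,0,0,0.8,1.9,-1.6,0,0,0,0,1.3,3.2,-1.6,0,0,0,0,1.75,4.3,-1.6,0,0,0,0,2.05,5.1,-1.6,0,0,0,0,2.14,5.3,-1.5,0,0,0,0,2.14,5.3,-1.1,0,0,0,0,2.14,5.3,-0.8,0,0,0,0,2.14,5.3,-0.6,0,0,0,0,2.14,5.3,-0.5,0,0,0]';python3 plan.py 572.5 277 25.9 120
```

```text
time_s: 9.05
tool_pos: [0.5714, 0.275, 0.0491]
tool_rot: [-179.9, 0.2, 119.9]
force: [-0.3, 0.1, 0.3]
grip_width: 0.0659
grasp_force: 15.0
rows [0.04  0.065 0.039] [-0.02  0.03 -0.01] now [571.4 275.   49.1] [-179.9    0.2  119.9] 9.05
```

Settle, lower slightly, release and rise; then plan for the cast.

```bash
python3 -m creep '[0,0.02,0.02,0.06,0,0,0,0,0.02,0.02,0.08,0,0,0,0,0.02,0.02,0.08,0,0,0]'; python3 -m creep '[87,0,0,0,0,0,0,87,0,0,0,0,0,0,87,0,0,0,0,0,0,87,0,0,-0.3,0,0,0,87,0,0,-1.2,0,0,0,87,0,0,-2.5,0,0,0,87,0,0,-3,0,0,0,87,0,0,-3,0,0,0]'; python3 plan.py 402.5 318 100 110
```

```text
time_s: 9.35
tool_pos: [0.5726, 0.2776, 0.0482]
tool_rot: [180.0, 0.1, 120.0]
force: [-0.3, -0.5, -0.0]
grip_width: 0.0661
grasp_force: 15.0
time_s: 10.15
tool_pos: [0.5739, 0.279, 0.1413]
tool_rot: [179.7, 0.2, 120.0]
force: [0.0, 0.1, -0.8]
grip_width: 0.087
grasp_force: 0.0
rows [ 3.982 -4.303  0.608] [0.06 0.03 1.66] now [573.9 279.  141.3] [179.7   0.2 120. ] 10.15
```

```bash
python3 -m creep '[64,3.98,-4.3,0.6,0,0,1.66,64,3.98,-4.3,0.6,0,0,1.66,64,3.98,-4.3,0.6,0,0,1.66,64,3.98,-4.3,0.6,0,0,1.66,64,3.98,-4.3,0.6,0,0,1.66,64,3.98,-4.3,0.6,0,0,1.66,64,3.98,-4.3,0.6,0,0,1.66]'; python3 plan.py 402.5 318 3 110
python3 - <<'E'
from cell import env
from h import *
c=env.read_camera("top");W=cloud(c)
cv2.imwrite("pics/c.png",cv2.resize(c["color"][150:300,60:260,::-1],(800,600),interpolation=cv2.INTER_CUBIC))
q=comp(W,(.5725,.277),.045,.065);print(len(q),q.mean(0).round(4),pca(q))
E
```

```text
time_s: 10.85
tool_pos: [0.4021, 0.316, 0.1193]
tool_rot: [180.0, 0.1, 109.9]
force: [-0.3, -0.4, -0.2]
grip_width: 0.0644
grasp_force: 0.0
rows [0.066 0.036 3.143] [ 0.    0.02 -0.01] now [402.1 316.  119.3] [1.800e+02 1.000e-01 1.099e+02] 10.85
480 [0.5724 0.2761 0.0519] (array([59. , 60.6]), -145.9)
```

View pics/c.png

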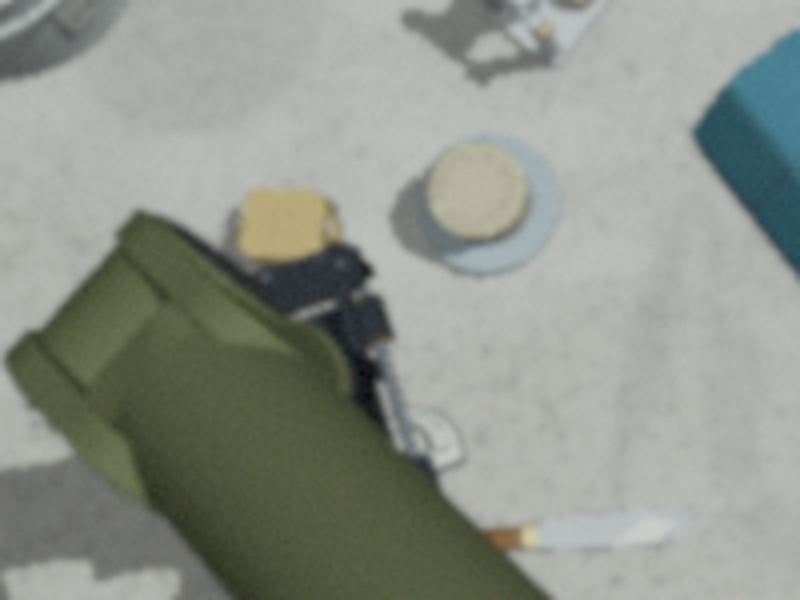

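The large box sits on the round stand at about (478,192), apparently offset only by parallax; the measured centre is within 1 mm. Now I'll grip the cast.

```bash
python3 -m creep '[64,0.05,0.03,0.8,0,0,0,64,0.05,0.03,1.8,0,0,0,64,0.05,0.03,2.5,0,0,0,64,0.05,0.03,3,0,0,0,64,0.05,0.03,3.14,0,0,0,64,0.05,0.03,3.14,0,0,0,0,0.05,0.03,3.14,0,0,0,0,0.05,0.03,3.14,0,0,0,0,0.05,0.03,3.14,0,0,0,0,0.05,0.03,3.14,0,0,0,0,0.05,0.03,3.14,0,0,0]' 15;  python3 plan.py 572.4 276.6 80 110
```

```text
time_s: 12.0
tool_pos: [0.402, 0.3186, 0.0263]
tool_rot: [179.9, 0.1, 110.0]
force: [0.5, -0.7, 5.5]
grip_width: 0.0474
grasp_force: 15.2
rows [-3.265  4.862 -2.508] [0.02 0.02 0.  ] now [402.  318.6  26.3] [1.799e+02 1.000e-01 1.100e+02] 12.0
```

```bash
python3 -m creep '[0,0,0,-0.5,0,0,0,0,0,0,-1.4,0,0,0,0,0,0,-2.4,0,0,0,0,-0.4,0.6,-2.5,0,0,0,0,-1.1,1.7,-2.5,0,0,0,0,-1.9,2.8,-2.5,0,0,0,0,-2.6,3.9,-2.5,0,0,0,0,-3.1,4.6,-2.5,0,0,0,0,-3.26,4.86,-2.5,0,0,0,0,-3.26,4.86,-2.3,0,0,0,0,-3.26,4.86,-2,0,0,0,0,-3.26,4.86,-1.9,0,0,0]';python3 -m creep '[0,0,0,0,0,0,0,0,0,0,0,0,0,0]'; python3 plan.py 572.4 276.6 57.5 110
python3 - <<'E'
from cell import env
import cv2
c=env.read_camera("scene")
cv2.imwrite("pics/d.png",cv2.resize(c["color"][190:340,140:340,::-1],(800,600),interpolation=cv2.INTER_CUBIC))
E
```

```text
time_s: 13.2
tool_pos: [0.569, 0.2771, 0.0813]
tool_rot: [-179.8, 0.1, 110.2]
force: [-0.0, -0.1, -1.2]
grip_width: 0.0476
grasp_force: 14.9
time_s: 13.4
tool_pos: [0.5709, 0.2769, 0.0827]
tool_rot: [180.0, 0.1, 110.1]
force: [1.0, 0.2, -0.8]
grip_width: 0.0474
grasp_force: 14.9
rows [-0.026  0.043  0.108] [0.   0.02 0.02] now [570.9 276.9  82.7] [1.800e+02 1.000e-01 1.101e+02] 13.4
```

View pics/d.png

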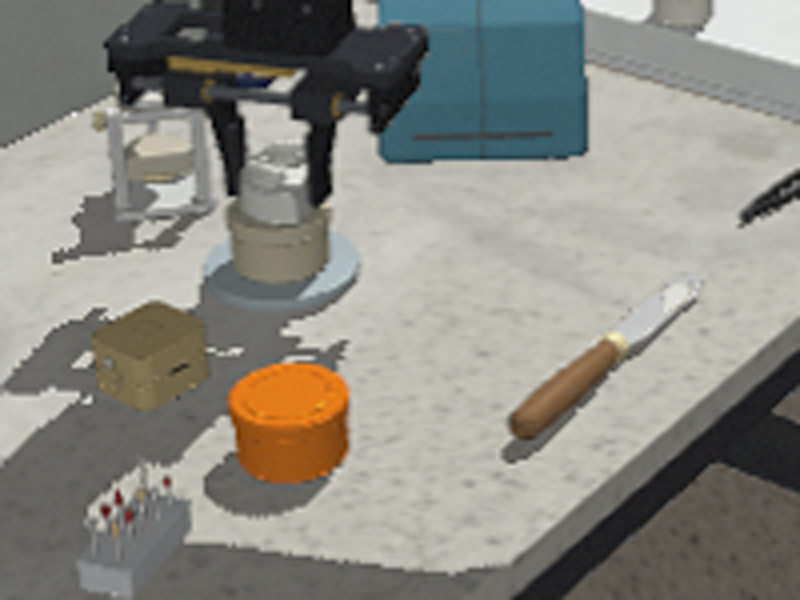

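The cast hangs just above the large box, upright between the fingers at (280,190). I'll lower it 3 mm and release.

```bash
python3 -m creep '[0,-0.02,0.04,0.05,0,0,0,0,-0.02,0.04,0.1,0,0,0,0,-0.02,0.04,0.1,0,0,0,0,-0.02,0.04,0.1,0,0,0]'; python3 -m creep '[70,0,0,0,0,0,0,70,0,0,0,0,0,0,70,0,0,0,0,0,0,70,0,0,-0.3,0,0,0,70,0,0,-1.2,0,0,0,70,0,0,-2.5,0,0,0,70,0,0,-3.5,0,0,0,70,0,0,-3.5,0,0,0]'; python3 plan.py 551.8 414 100 88
```

```text
time_s: 13.85
tool_pos: [0.5731, 0.2762, 0.0796]
tool_rot: [180.0, 0.1, 110.0]
force: [-0.5, -0.2, -0.6]
grip_width: 0.0477
grasp_force: 14.9
time_s: 14.65
tool_pos: [0.5752, 0.2785, 0.1908]
tool_rot: [179.5, 0.1, 110.0]
force: [0.1, 0.7, 0.5]
grip_width: 0.0697
grasp_force: 0.0
rows [4.513 0.79  2.293] [ 0.09 -0.    3.67] now [575.2 278.5 190.8] [1.795e+02 1.000e-01 1.100e+02] 14.65
```

```bash
python3 -m creep '[70,4.545,0.905,0,0,0,3.67,70,4.545,0.905,0,0,0,3.67,70,4.545,0.905,0.5,0,0,3.67,70,4.545,0.905,1.3,0,0,3.67,70,4.545,0.905,2.08,0,0,3.67,70,4.545,0.905,2.08,0,0,3.67,70,4.545,0.905,2.08,0,0,3.67]'; python3 plan.py 551.8 414 8 88
python3 - <<'E'
from cell import env
from h import *
c=env.read_camera("top");W=cloud(c)
cv2.imwrite("pics/e.png",cv2.resize(c["color"][150:300,60:260,::-1],(800,600),interpolation=cv2.INTER_CUBIC))
q=comp(W,(.5725,.277),.065,.11);print(len(q),q.mean(0).round(4),q.max(0),pca(q),cv2.minAreaRect((q[:,:2]*1000).astype(np.float32)))
E
```

```text
time_s: 15.35
tool_pos: [0.5519, 0.4134, 0.122]
tool_rot: [180.0, 0.1, 88.0]
force: [-0.2, 0.5, 0.6]
grip_width: 0.0698
grasp_force: 0.0
rows [ 0.029 -0.006  3.066] [ 0.    0.02 -0.  ] now [551.9 413.4 122. ] [1.8e+02 1.0e-01 8.8e+01] 15.35
322 [0.5683 0.2736 0.0783] [0.59542066 0.30199224 0.09165754] (array([40.9, 52.4]), 113.5) ((572.49658203125, 275.47491455078125), (47.417877197265625, 57.334739685058594), 18.503746032714844)
```

View pics/e.png

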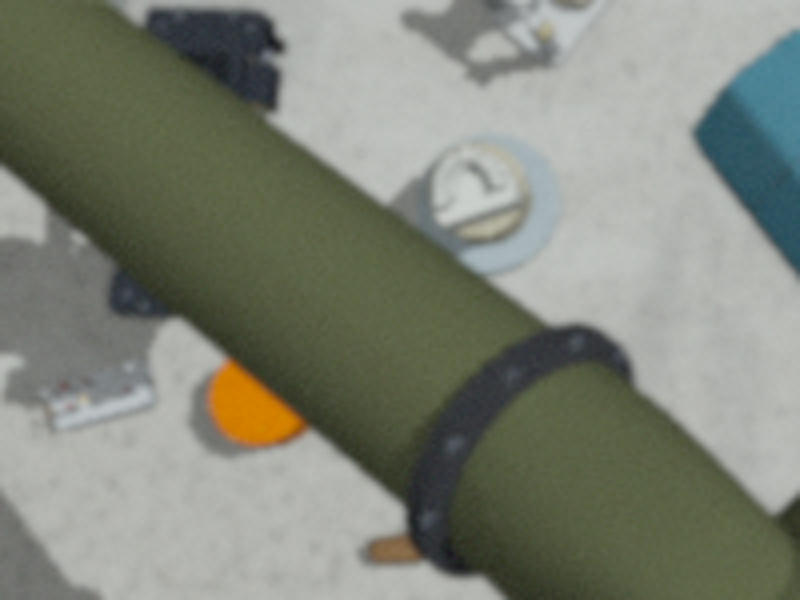

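The cast stands centred on the large box, at about (478,190) in the crop. Next is the flask.

```bash
python3 -m creep '[70,0.02,0,0.8,0,0,0,70,0.02,0,1.8,0,0,0,70,0.02,0,2.5,0,0,0,70,0.02,0,3,0,0,0,70,0.02,0,3.06,0,0,0,70,0.02,0,3.06,0,0,0,0,0.02,0,3.06,0,0,0,0,0.02,0,3.06,0,0,0,0,0.02,0,3.06,0,0,0,0,0.02,0,3.06,0,0,0,0,0.02,0,3.06,0,0,0]' 30; python3 -m creep '[0,0,0,-0.5,0,0,0,0,0,0,-1.4,0,0,0,0,0,0,-2.4,0,0,0,0,0,0,-3.5,0,0,0,0,0,0,-4.7,0,0,0,0,0,0,-6,0,0,0,0,0,0,-6,0,0,0,0,0,0,-6,0,0,0]';  python3 plan.py 460 250 188 88
```

```text
time_s: 16.5
tool_pos: [0.5519, 0.4144, 0.031]
tool_rot: [179.9, 0.1, 88.0]
force: [-1.8, -0.4, 5.0]
grip_width: 0.0499
grasp_force: 30.0
time_s: 17.3
tool_pos: [0.5517, 0.4144, 0.2103]
tool_rot: [179.9, 0.1, 88.0]
force: [-0.2, -0.7, -6.5]
grip_width: 0.0498
grasp_force: 30.0
rows [-5.582 -2.865  0.016] [0.02 0.02 0.  ] now [551.7 414.4 210.3] [1.799e+02 1.000e-01 8.800e+01] 17.3
```

```bash
python3 -m creep '[0,-0.7,-0.36,0,0,0,0,0,-2,-1.03,0,0,0,0,0,-3.4,-1.75,0,0,0,0,0,-4.7,-2.4,0,0,0,0,0,-6,-2.85,0,0,0,0,0,-7.4,-2.85,0,0,0,0,0,-8.9,-2.8,0,0,0,0,0,-10.4,-2.7,0,0,0,0,0,-11.8,-2.65,0,0,0,0,0,-12.9,-2.6,0,0,0,0,0,-13.6,-2.57,0,0,0,0,0,-13.91,-2.57,0,0,0,0]'; python3 plan.py 472.5 -396 100 84
```

```text
time_s: 18.5
tool_pos: [0.4583, -0.0029, 0.2085]
tool_rot: [-179.8, 0.1, 87.8]
force: [-0.2, 0.9, -5.3]
grip_width: 0.0496
grasp_force: 30.0
rows [-13.067   0.995   2.913] [-0.03  0.02  0.63] now [458.3  -2.9 208.5] [-1.798e+02  1.000e-01  8.780e+01] 18.5
```

```bash
python3 -m creep '[0,-0.8,0.05,0,0,0,0.67,0,-2.2,0.15,0,0,0,0.67,0,-3.8,0.25,0,0,0,0.67,0,-5.4,0.36,0,0,0,0.67,0,-7,0.47,0,0,0,0.67,0,-8.6,0.57,0,0,0,0.67,0,-10.2,0.68,0,0,0,0.67,0,-11.6,0.77,0,0,0,0.67,0,-12.7,0.85,0.3,0,0,0.67,0,-13.18,0.88,1.2,0,0,0.67,0,-13.18,0.88,2.2,0,0,0.67,0,-13.18,0.88,2.95,0,0,0.67]'; python3 -m creep '[0,0,0,0,0,0,0,0,0,0,0,0,0,0]'; python3 plan.py 472.5 -396 34 84
python3 - <<'E'
from cell import env
import cv2
c=env.read_camera("scene")
cv2.imwrite("pics/f.png",cv2.resize(c["color"][100:250,280:480,::-1],(800,600),interpolation=cv2.INTER_CUBIC))
E
```

```text
time_s: 19.7
tool_pos: [0.4714, -0.3962, 0.1196]
tool_rot: [-179.9, -0.0, 83.8]
force: [-0.0, 1.6, -5.9]
grip_width: 0.0498
grasp_force: 30.0
time_s: 19.9
tool_pos: [0.4728, -0.3959, 0.1226]
tool_rot: [-180.0, 0.1, 84.0]
force: [0.8, -0.6, -3.5]
grip_width: 0.0498
grasp_force: 30.0
rows [-0.004 -0.009  2.221] [-0.    0.01 -0.01] now [ 472.8 -395.9  122.6] [-1.8e+02  1.0e-01  8.4e+01] 19.9
```

View pics/f.png

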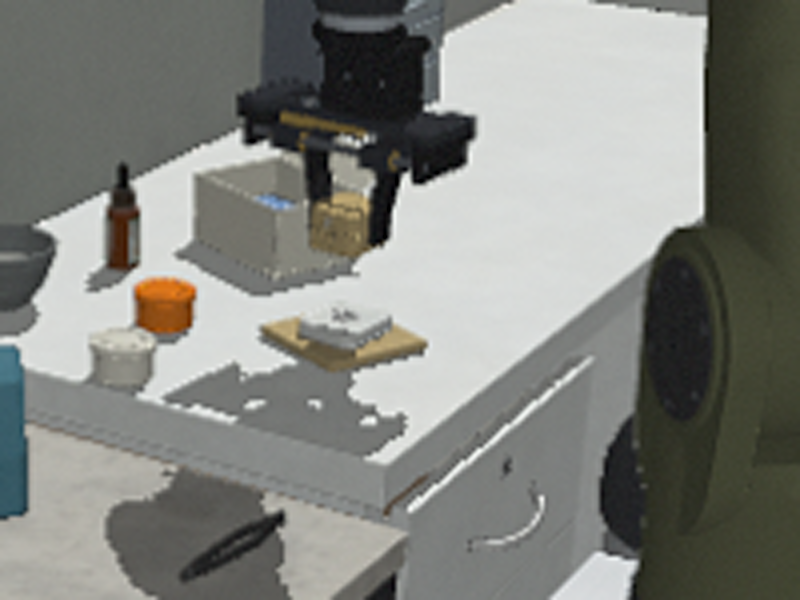

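The flask hangs level over the plate on the square stand (plate at (345,325)). Lowering now.

```bash
python3 -m creep '[0,0,0,0.6,0,0,0,0,0,0,1.3,0,0,0,0,0,0,1.8,0,0,0,0,0,0,2.05,0,0,0,0,0,0,2.12,0,0,0,0,0,0,2.17,0,0,0,0,0,0,2.2,0,0,0,0,0,0,2.2,0,0,0]'; python3 -m creep '[0,0,0,0,0,0,0]'
```

```text
time_s: 20.75
tool_pos: [0.4734, -0.3966, 0.058]
tool_rot: [179.9, 0.2, 84.0]
force: [-0.3, -0.7, -5.5]
grip_width: 0.0496
grasp_force: 30.0
time_s: 20.85
tool_pos: [0.4733, -0.3965, 0.0578]
tool_rot: [179.9, 0.1, 84.0]
force: [0.2, 0.3, -5.3]
grip_width: 0.0495
grasp_force: 30.0
```

Force still shows the full weight; lower another 1–2 mm.

```bash
python3 -m creep '[0,0,0,0.03,0,0,0,0,0,0,0.05,0,0,0,0,0,0,0.05,0,0,0]'; python3 -m creep '[70,0,0,0,0,0,0,70,0,0,0,0,0,0,70,0,0,0,0,0,0,70,0,0,-0.3,0,0,0,70,0,0,-1.2,0,0,0,70,0,0,-2.5,0,0,0,70,0,0,-3.5,0,0,0,87,0,0,-3.5,0,0,0]'; python3 plan.py 591 -229.8 100 84
```

```text
time_s: 21.15
tool_pos: [0.4731, -0.3964, 0.0563]
tool_rot: [179.9, 0.1, 84.0]
force: [-0.8, -0.1, -2.2]
grip_width: 0.0495
grasp_force: 30.0
time_s: 21.95
tool_pos: [0.4758, -0.398, 0.1673]
tool_rot: [179.4, 0.5, 84.0]
force: [0.3, -0.5, 1.3]
grip_width: 0.0732
grasp_force: 0.0
rows [5.991 3.217 1.495] [ 0.1   0.08 -0.  ] now [ 475.8 -398.   167.3] [179.4   0.5  84. ] 21.95
```

```bash
python3 -m creep '[87,5.93,3.33,0,0,0,0,87,5.93,3.33,0,0,0,0,87,5.93,3.33,0.3,0,0,0,87,5.93,3.33,0.8,0,0,0,87,5.93,3.33,1.3,0,0,0,87,5.93,3.33,1.3,0,0,0,87,5.93,3.33,1.3,0,0,0]'; python3 plan.py 591 -229.8 11 84
python3 - <<'E'
from cell import env
from h import *
c=env.read_camera("top");W=cloud(c)
cv2.imwrite("pics/g.png",cv2.resize(c["color"][160:295,340:520,::-1],(800,600),interpolation=cv2.INTER_CUBIC))
q=comp(W,(.473,-.396),.055,.075);print(len(q),q.mean(0).round(4),pca(q),cv2.minAreaRect((q[:,:2]*1000).astype(np.float32)))
q=comp(W,(.473,-.396),.02,.035);print(len(q),q.mean(0).round(4),pca(q),cv2.minAreaRect((q[:,:2]*1000).astype(np.float32)))
E
```

```text
time_s: 22.65
tool_pos: [0.5901, -0.2309, 0.1214]
tool_rot: [-180.0, 0.2, 83.9]
force: [-0.4, -0.5, 0.6]
grip_width: 0.0873
grasp_force: 0.0
rows [0.048 0.026 2.946] [-0.    0.03 -0.01] now [ 590.1 -230.9  121.4] [-180.     0.2   83.9] 22.65
48 [ 0.471  -0.4196  0.0616] (array([ 8.4, 44. ]), 174.5) ((470.0234375, -421.4612121582031), (10.801972389221191, 46.388580322265625), 83.90072631835938)
2 [ 0.4484 -0.4287  0.0255] (array([nan,  8.]), 160.6) ((448.3669128417969, -428.659912109375), (3.267411470413208, 0.0), 160.62969970703125)h.py:35: RuntimeWarning: invalid value encountered in sqrt
  w,v=np.linalg.eigh(np.cov(q[:,:2].T)); return np.round(np.sqrt(12*w)*1000,1),round(float(np.degrees(np.arctan2(v[1,1],v[0,1]))),1)
```

View pics/g.png

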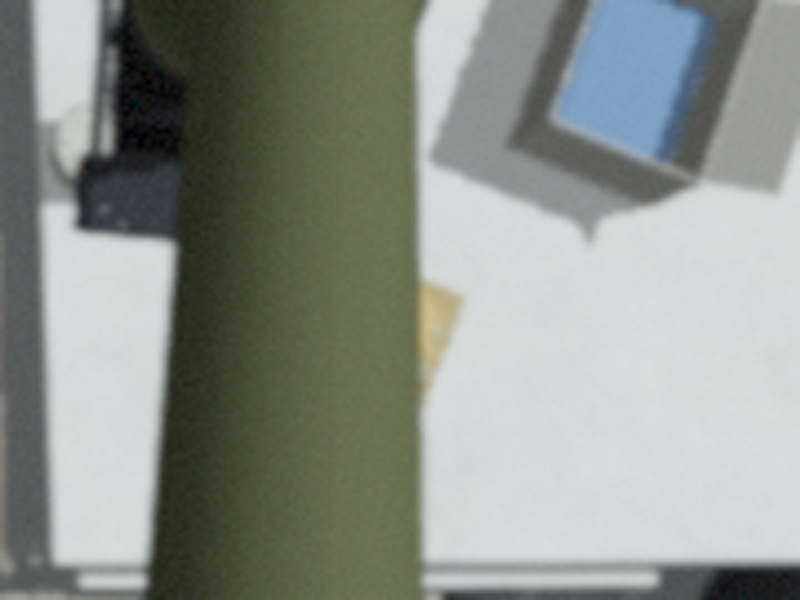

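The arm hides the stack, so I'll check it later. Gripping the small box now.

```bash
python3 -m creep '[87,0.02,0.02,0.8,0,0,0,87,0.02,0.02,1.8,0,0,0,87,0.02,0.02,2.5,0,0,0,87,0.02,0.02,2.9,0,0,0,87,0.02,0.02,2.94,0,0,0,87,0.02,0.02,2.94,0,0,0,0,0.02,0.02,2.94,0,0,0,0,0.02,0.02,2.94,0,0,0,0,0.02,0.02,2.94,0,0,0,0,0.02,0.02,2.94,0,0,0,0,0.02,0.02,2.94,0,0,0,0,0.02,0.02,2.94,0,0,0]' 12; python3 -m creep '[0,0,0,0,0,0,0]'; python3 -m creep '[0,0,0,-0.5,0,0,0,0,0,0,-1.4,0,0,0,0,0.2,-0.3,-2.4,0,0,0,0,0.7,-1,-3.5,0,0,0,0,1.2,-2,-4.5,0,0,0,0,1.7,-3,-5,0,0,0,0,2.2,-4,-5,0,0,0,0,2.2,-4,-5,0,0,0,0,2.2,-4,-5,0,0,0]';  python3 plan.py 473 -396.4 90 84
python3 - <<'E'
from cell import env
from h import *
c=env.read_camera("top");W=cloud(c)
cv2.imwrite("pics/i.png",cv2.resize(c["color"][160:295,340:520,::-1],(800,600),interpolation=cv2.INTER_CUBIC))
q=comp(W,(.473,-.396),.052,.075,.06);print(len(q),q.mean(0).round(4),pca(q),rectfit(q,51,56))
E
```

```text
time_s: 23.9
tool_pos: [0.5918, -0.2293, 0.0335]
tool_rot: [179.9, 0.1, 84.0]
force: [-1.6, -0.4, 0.7]
grip_width: 0.0537
grasp_force: 12.0
time_s: 24.0
tool_pos: [0.5918, -0.2293, 0.0335]
tool_rot: [179.9, 0.1, 84.0]
force: [-0.2, 0.6, 1.5]
grip_width: 0.0535
grasp_force: 12.0
time_s: 24.9
tool_pos: [0.4791, -0.1508, 0.1842]
tool_rot: [179.8, 0.2, 84.0]
force: [1.1, -0.3, -0.4]
grip_width: 0.0533
grasp_force: 12.0
rows [-8.156  0.645  2.434] [0.03 0.03 0.  ] now [ 479.1 -150.8  184.2] [179.8   0.2  84. ] 24.9
407 [ 0.4729 -0.3938  0.0614] (array([49.6, 58.6]), 83.7) [ 473.4 -394.    -2.5  540.2]
```

View pics/i.png

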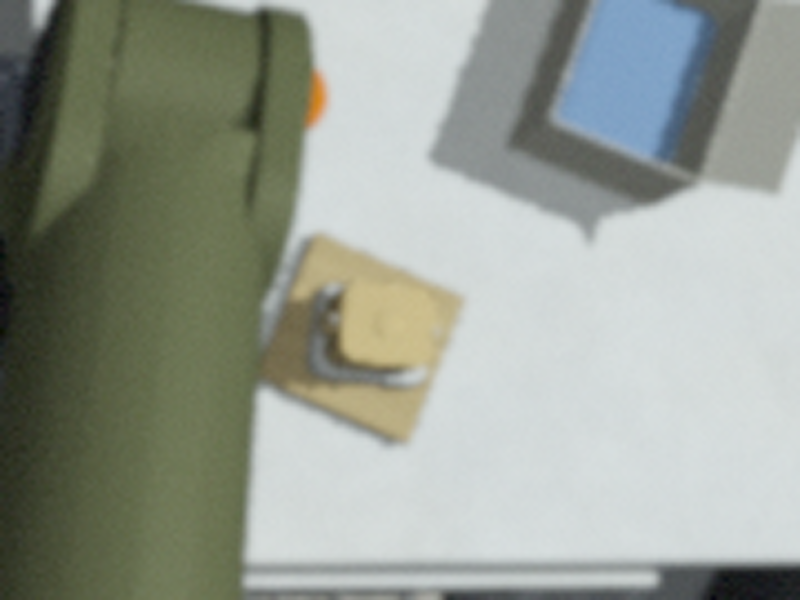

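The flask sits square on the plate, centred within about 2 mm (flask top at (388,323)). Placing the small box.

```bash
python3 -m creep '[0,-0.8,0.06,0,0,0,0,0,-2.2,0.17,0,0,0,0,0,-3.7,0.3,0,0,0,0,0,-5.2,0.4,0,0,0,0,0,-6.6,0.52,0,0,0,0,0,-7.6,0.6,0,0,0,0,0,-8.1,0.637,0.3,0,0,0,0,-8.1,0.637,1.1,0,0,0,0,-8.1,0.637,1.9,0,0,0,0,-8.1,0.637,2.5,0,0,0,0,-8.1,0.637,2.75,0,0,0,0,-8.1,0.637,2.83,0,0,0]'; python3 -m creep '[0,0,0,0,0,0,0,0,0,0,0,0,0,0]'; python3 plan.py 473 -395 73.5 84
```

```text
time_s: 26.15
tool_pos: [0.4727, -0.3936, 0.0971]
tool_rot: [-180.0, 0.0, 84.0]
force: [-1.4, 0.1, -1.1]
grip_width: 0.0537
grasp_force: 12.0
time_s: 26.35
tool_pos: [0.4735, -0.395, 0.0998]
tool_rot: [179.8, 0.2, 84.0]
force: [1.1, 0.1, -0.4]
grip_width: 0.0537
grasp_force: 12.0
rows [-0.003 -0.017  0.142] [ 0.03  0.03 -0.  ] now [ 473.5 -395.    99.8] [179.8   0.2  84. ] 26.35
```

```bash
python3 -m creep '[0,0,0,0.05,0,0,0,0,0,0,0.1,0,0,0,0,0,0,0.12,0,0,0,0,0,0,0.12,0,0,0]'; python3 -m creep '[80,0,0,0,0,0,0,80,0,0,0,0,0,0,80,0,0,0,0,0,0,80,0,0,-0.3,0,0,0,80,0,0,-1.2,0,0,0,80,0,0,-2.5,0,0,0,80,0,0,-4,0,0,0,80,3,0,-4.5,0,0,0,80,5,0,-4.5,0,0,0,80,6.5,0,-4.5,0,0,0,80,8,0,-4.5,0,0,0,80,8,0,-4.5,0,0,0]'
python3 - <<'E'
from cell import env
from h import *
c=env.read_camera("top");W=cloud(c);s=env.read_camera("scene")["color"]
cv2.imwrite("pics/k.png",np.hstack([cv2.resize(x[:,:,::-1],(400,400),interpolation=cv2.INTER_CUBIC) for x in(s[90:240,280:430],s[190:340,140:290])]))
for xy,z0,z1 in(((.473,-.395),.088,.11),((.473,-.395),.052,.07),((.5725,.277),.065,.1)):
    q=comp(W,xy,z0,z1,.06);print(len(q),q.mean(0).round(4),pca(q))
E
```

```text
time_s: 26.75
tool_pos: [0.4727, -0.3946, 0.0951]
tool_rot: [179.9, 0.1, 84.0]
force: [0.1, 0.2, -0.6]
grip_width: 0.0538
grasp_force: 12.0
time_s: 27.95
tool_pos: [0.498, -0.1525, 0.2308]
tool_rot: [179.8, 0.1, 84.1]
force: [0.1, 0.0, -0.7]
grip_width: 0.0798
grasp_force: 0.0
370 [ 0.4716 -0.3938  0.0956] (array([48.5, 50.6]), 102.9)
97 [ 0.4739 -0.3714  0.0607] (array([19.3, 54.6]), 177.8)
323 [0.568  0.2736 0.0784] (array([41.2, 52.9]), 112.5)
```

View pics/k.png

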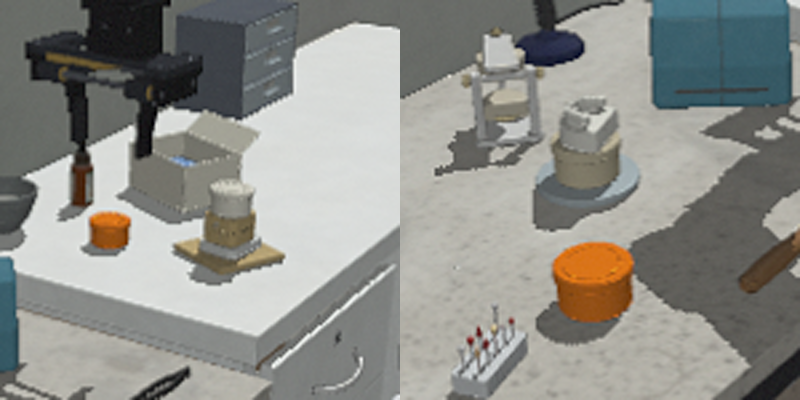

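Both stacks stand upright and centred (left one at (230,215), right one at (590,145)), and the arm is clear. Handing in.

```bash
python3 -m creep '[80,0,0,0,0,0,0,80,0,0,0,0,0,0,80,0,0,0,0,0,0]'; python3 -c "
from cell import env
print(env.sign_off())"
```

```text
time_s: 28.35
tool_pos: [0.4974, -0.1576, 0.2296]
tool_rot: [179.9, 0.1, 83.8]
force: [1.1, -0.3, -0.4]
grip_width: 0.0802
grasp_force: 0.0
the job is handed in; nothing more can be done
None
```

Both stacks are built, standing free and handed in at about 28 s; the last camera check showed them upright and centred within a few millimetres, but the sign-off returned no verdict.

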